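# Zero the bench comparator on the steel master, then load the silver bar

## Robot

A 6-joint arm with a two-finger parallel gripper is mounted at the origin on the work surface. World frame = base frame: x ahead of the robot, y to its left, z up, the work surface at z = 0. Lengths are in mm, angles in rad, forces in N, time in s.
With the tool pointing down it reaches from about 300 to 875 mm from the base axis. Payload 6.4 kg.
Tool frame: the origin (TCP) lies midway between the tips of the shut fingers; the grasp point (between the pads) lies 19 mm behind it; z points along the fingers, y is the line along which they close (so a half turn about z gives the same grasp; the last joint's range is limited). The gripper opens to 85 mm and grips with 20 to 120 N. Pads are 22 mm wide; open, the fingers measure 114 mm over their backs; the gripper's body (76 mm by 85 mm) begins 54 mm behind the grasp point. The pads swing forward as they close: fully open they stand 13 mm farther back than shut.
Start: joints at [-1.416, 0.181, 1.607, -0, 1.354, -0.206], TCP at [203.005, -537.987, 231.288] pointing down, gripper open.
Joint ranges: [-2.99, 2.99], [-0.89, 2.07], [0.3, 2.58], [-1.14, 4.28], [0, 2.63], [-3.12, 3.12]. Speed limits (rad/s): [2.57, 2.57, 3.01, 3.14, 3.14, 3.14].

## Interface

Orientations are given as a rotation vector (axis times angle).
In Python, from rig import env, cams gives the robot as it stands. The module is installed in compiled form; this text tells all that it offers.
- The arm moves only by the shell command python3 -m crank 'ROWS' [FORCE]. ROWS is JSON, one flat list of numbers, 7 for each row, row after row: the shift along the tool's x, y, z in mm, then the turn, a rotation vector about the tool's x, y, z in rad, then the opening, from 0 (shut) to 1 (fully open). In form: [dx, dy, dz, ax, ay, az, claw, dx, dy, dz, ax, ay, az, claw, ...]. A call has 1 to 12 rows; each row shifts and turns the commanded pose from where the row before left it, along the tool's axes as they then stand; what a row does not reach is not made up. A row lasts 1/8 s, in which the tool goes at most 62.5 mm and 10.7 degrees, less where a joint would pass 70% of its speed; a pose out of reach is approached as far as the arm can. A call with a gripper value outside its range is refused whole. The fingers move at their own pace and stop on an object; FORCE is the grip in N (left out, the last holds). Time passes only in rows, so rows that do not move let the fingers close. It gives the time, the measured TCP pose, the force, the opening and the grip force at its end, in the units of the state.
- env.get_obs(): the state, without advancing time (a new reading comes with each control period).
- cams.capture(name): name is "scene" or "side" or "wrist"; returns a dict with "color" (384x512x3 uint8, blue, green, red), "vertical_fov" (degrees; the focal length in pixels is half the picture's height over the tangent of half this angle, whatever the lens; pixels are square), "cx", "cy" (the principal point, pixels), "rvec" (rotation vector, rad) and "tvec" (3), from world to camera coordinates, as OpenCV has them; the wrist camera has in their place "tool_from_camera" (4x4, takes a point from camera to tool coordinates, whose origin is the TCP and whose axes are the flange's). Camera axes: x right, y down, z forward; pixel columns grow to the right and rows downward; lengths in mm; the calibration is good to about 2 mm. A picture is of the moment at which its call begins: read the wrist's pose just before it. There is no depth.
- env.close_job(): hands the job in; it is judged then, once.
The state is a dict: "clock": time; "joint_positions": joint angles; "joint_vel": joint speeds; "joint_efforts": joint torques, N m; "tcp_pos": TCP position; "ee_rot": TCP orientation; "contact_force": force on the tool from outside, world axes, zero at the start; "wrist_torque": the same for the moment, N m; "finger_gap": finger opening in mm; "gripper_force": force on a finger pad.
Only numpy, scipy, OpenCV 4.12 (cv2) and the standard library are available. Lean on these libraries where they do the work, as an engineer would, in place of code of your own. Each camera call takes 0.05 s, during which the arm holds its last target. There are 200 camera calls.

## Task

Slide the steel master along the anvil under the dial gauge's contact and press it lightly into the corner, home against the end stop and the side fence at once; then turn the gauge's bezel until the dial's zero mark lies under the needle, and let go of it. Slide the master out and lay it lengthwise in the middle of the leather pad, take the silver bar from the wooden board and slide it into the same corner with the same light pressure against stop and fence, and leave it there, let go, with the dial as you set it, so that I can read the difference. Feel for the stop and fence, never shove (about 5 N is right, 20 N is too much), and leave the chalice, the graver pot and the hammer where they are.

Things in the scene. Friction and masses are not known exactly. Their poses are not given: they have to be found in the camera images.
- stand: Comparator stand, fixed: grey base, x -155 to +110 mm, y +-58 mm, 22 mm high, a ground steel anvil on it (x -155 to +60, y +-35 mm), top 30 mm above the bench. Origin: on the bench under the vertical axis of the gauge's contact; x points to the column (24 mm thick, 80 mm along x, top 130 mm high), y left, z up. Bars go in along +x from the open end.
- corner (a point): On the anvil's surface, the inside corner between end stop and fence; it lies 20 mm along x and 10 mm along y from the contact's axis, axes as the stand's. A bar that is home has its end face on x = 0 and its left side on y = 0 of this point. The rubbing of a bar on anvil, fence and contact alone can take 3 to 11 N of push: do not take that for the stop.
- end_stop: Dark steel block 12 x 46 x 10 mm high, screwed to the anvil behind the contact; its face towards -x is the end stop. Origin: centre of its underside, on the anvil. Rigid.
- fence: Dark steel strip 85 x 10 x 8 mm high, screwed to the anvil along its left side (+y); its face towards -y is the side fence, from 20 mm behind the contact (at the end stop) to 65 mm before it. Origin: centre of its underside. Rigid.
- head: The gauge head: arm and dial gauge (case 53 mm across, face up), clamped on the column somewhat higher or lower each time (+-0.5 mm). Fixed. Origin and axes as the stand's, but moved up or down by that amount. Between anvil and arm there are 35 mm free; the arm runs from the contact's axis to the column, nothing stands before it on the open side.
- dial_centre (a point): On the vertical axis of dial, needle and contact, at half the height of the bezel (108.5 mm above the bench). The bezel is the knurled ring round the dial, 58 mm across, 102 to 113 mm above the bench; below it the narrower case down to 83 mm and the arm from 81 mm down. Grip it from above, across its diameter.
- bezel (a joint): Angle of bezel and dial face together (rad), growing clockwise seen from above; at 0 the zero mark points along +x of the stand. Stiff by friction (0.06 N m), stays where it is left, turns without end. Zero is set when this equals needle (modulo a turn).
- needle (a joint): Angle of the black needle (rad), growing clockwise seen from above as the contact is lifted, from 0 (along +x of the stand) with the contact down: 0.628 rad for each mm, one turn for 10 mm. It has a short broad tail on the other side.
- plunger: The gauge's sprung plunger; at its lower end the contact, a steel ball 8 mm across. Origin: the ball's lowest point, when down 37 mm (+-0.5 with the head) above the bench, 7 mm above the anvil; the spring presses with 1.2 N, 1.9 N at 5 mm. It rides up on the bevel of a bar pushed under it (a few N of push, if slid slowly); the master lifts it about 5 mm.
- zero_mark (a point): Zero of the dial: the middle of the black wedge (8 mm wide at the rim, pointing inwards) printed on the white face among the thin graduations (every 0.5 mm, long ones every 1 mm), 20 mm from the dial's centre. Turns with the bezel.
- needle_tip (a point): Near the needle's end, 20 mm from the dial's centre.
- plus_mark (a point): The +1.0 mm long graduation of the dial, 20 mm from the centre, 0.628 rad clockwise from the zero mark.
- master: Steel master: ground bar 170 x 20 mm, 12.0 mm thick, 0.32 kg, two small dark holes in its top. Both ends alike: end face 6 mm high, above it a bevel 16 mm long up to the top face. Origin: centre of the underside, x along the bar. It starts lying on the anvil, its nose short of the contact and its side clear of the fence.
- silver_bar: Rolled silver bar without holes, 170 x 24 mm, about 1 mm thicker than the master (13 mm), 0.55 kg, same bevels (end face 6 mm high, bevel 16 mm long). Origin: centre of the underside, x along the bar. It starts lying on the board.
- leather_pad: Flat dark leather pad 230 x 90 mm, 5 mm thick, fixed on the bench; the master's place. Origin: centre of its underside, x along it.
- board: Flat pale wooden board 210 x 80 mm, 12 mm thick, fixed on the bench; the silver bar lies on it. Origin: centre of its underside, x along it.
- chalice: Silver chalice 205 mm high, foot 124 mm across. Origin: centre of its underside. Leave alone.
- graver_pot: Brass pot 64 mm across, 85 mm high, gravers standing in it up to 150 mm. Origin: centre of its underside. Leave alone.
- hammer: Hammer 230 mm long lying on the bench. Origin at about its middle, x along it. Leave alone.
There are look-alikes about, which are no part of the job. What is shaped like the master but orange, purple or yellow is not meant.

How it is judged:
By the outcome, as a careful person would: the job done as asked, in the order asked, and still so for the second after the job is handed in, with the robot touching nothing.
It also fails if it takes over 72 s, if anything falls off the work surface, if the arm or the gripper's body presses on something with over 40 N, if the wrist force passes 120 N, or if a joint passes its speed limit or range.

## Working session

There is one attempt and no reset: what is moved stays moved. The work goes in short steps, Python scripts to look and compute and a shell command to move; the robot and the scene stay as the last step left them, time stands still between calls to the robot, and variables do not carry over. Pictures are saved under pics/ and viewed, at most 10 in all, crops included, and the job is handed in when it is done.

```bash
mkdir -p pics; cat > h.py <<'E'
import numpy as np, cv2
from scipy.spatial.transform import Rotation as R
from rig import env, cams
def cap(n,f=None):
    o=env.get_obs(); c=cams.capture(n); im=c["color"]
    if f: cv2.imwrite('pics/'+f,im)
    fl=im.shape[0]/2/np.tan(np.radians(c["vertical_fov"])/2)
    if n=="wrist":
        T=np.array(c["tool_from_camera"]); Rt=R.from_rotvec(o["ee_rot"]).as_matrix()
        Rw=Rt@T[:3,:3]; p=Rt@T[:3,3]+np.array(o["tcp_pos"])
    else:
        Rc=cv2.Rodrigues(np.array(c["rvec"],float))[0]; Rw=Rc.T; p=-Rc.T@np.array(c["tvec"],float).ravel()
    return dict(im=im,f=fl,cx=c["cx"],cy=c["cy"],R=Rw,p=p)
def ray(c,u,v,z):
    d=c["R"]@np.array([(u-c["cx"])/c["f"],(v-c["cy"])/c["f"],1.]); return c["p"]+d*(z-c["p"][2])/d[2]
def proj(c,P):
    q=c["R"].T@(np.array(P,float)-c["p"]); return c["cx"]+c["f"]*q[0]/q[2], c["cy"]+c["f"]*q[1]/q[2]
def st():
    o=env.get_obs(); print({k:np.round(o[k],3).tolist() for k in ("clock","joint_positions","tcp_pos","ee_rot","contact_force","finger_gap","gripper_force")})
E
python3 - <<'E'
from h import *
st()
a=cap("scene"); b=cap("side"); w=cap("wrist")
for n,c in zip("abw",(a,b,w)): print(n,c["f"],c["p"].round(0),c["R"][:,2].round(2))
cv2.imwrite('pics/scene.png',cv2.resize(a["im"],(800,600),interpolation=cv2.INTER_CUBIC))
cv2.imwrite('pics/side.png',cv2.resize(b["im"],(800,600),interpolation=cv2.INTER_CUBIC))
E
```

```text
{'clock': 0.0, 'joint_positions': [-1.416, 0.182, 1.608, -0.0, 1.354, -0.206], 'tcp_pos': [202.913, -537.412, 230.379], 'ee_rot': [-3.089, -0.563, -0.0], 'contact_force': [-1.107, -0.775, -0.041], 'finger_gap': 85.094, 'gripper_force': 0.0}
a 351.68936851709935 [1083. -580. 1006.] [-0.47  0.46 -0.75]
b 375.2009527897271 [240. 903. 907.] [ 0.21 -0.74 -0.64]
w 327.59412548567985 [ 275. -510.  373.] [-0.28 -0.1  -0.95]
```

View pics/scene.png

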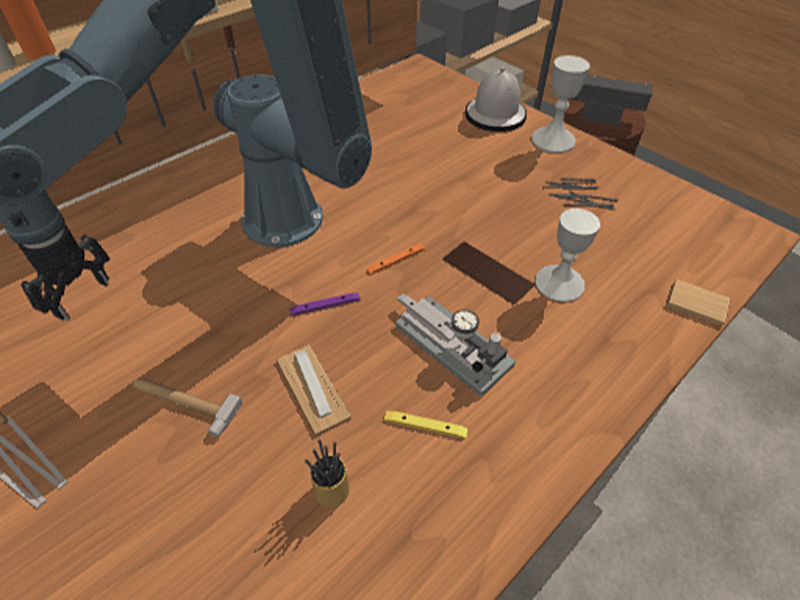

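View pics/side.png

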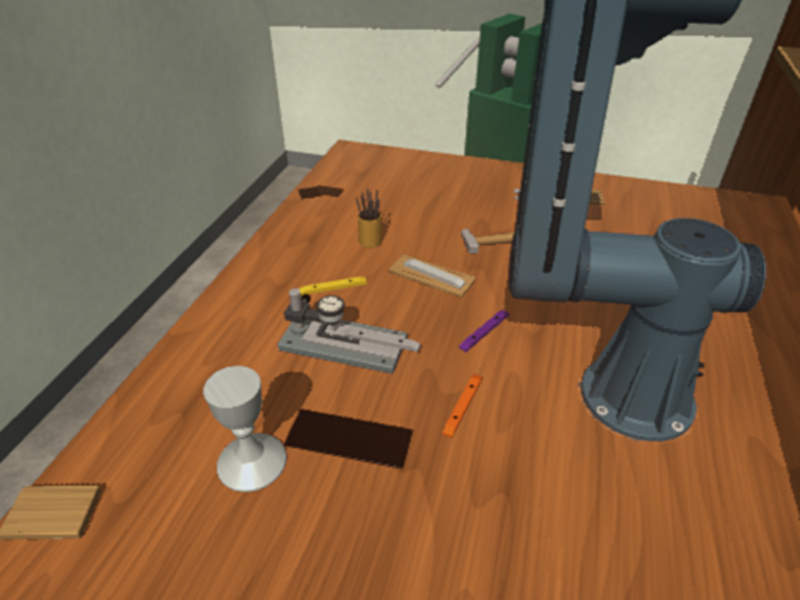

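Scene view (800x600 px): the steel master lies on the anvil at (428,312). Its look-alikes are orange (395,260), purple (325,303) and yellow (425,425), all ruled out by colour. The silver bar is on the board at (312,382), the pad at (488,272), the dial at (464,321), the chalice at (560,280), the pot at (330,480) and the hammer at (200,400). In the side view the master is at (375,337), overhanging the anvil's open end.

```bash
python3 - <<'E'
from h import *
a=cap("scene"); b=cap("side")
s=1.5625
def A(u,v,z,n): print(n,ray(a,u/s,v/s,z).round(0))
def B(u,v,z,n): print(n,ray(b,u/s,v/s,z).round(0))
A(464,321,113,'dial');B(331,309,113,'dial')
A(488,272,5,'pad');B(350,438,5,'pad')
for u,v in((444,258),(462,242),(535,285),(513,303)):A(u,v,5,'padc')
A(312,382,25,'silver');B(434,272,25,'silver')
A(304,349,25,'s e1');A(320,414,25,'s e2')
A(401,298,42,'master end');A(485,388,0,'base rightcorner'); A(395,324,0,'base left')
B(415,346,42,'master end'); B(393,369,0,'base');B(280,349,0,'base')
A(560,290,0,'chal');A(330,498,0,'pot');A(232,415,10,'hammerhead')
im=cv2.resize(a["im"][170:260,240:340],(800,720),interpolation=cv2.INTER_CUBIC)[:600]
cv2.imwrite('pics/c1.png',im)
E
```

```text
dial [651.  20. 113.]
dial [637.  41. 113.]
pad [532. 257.   5.]
pad [519. 266.   5.]
padc [421. 212.   5.]
padc [412. 292.   5.]
padc [642. 308.   5.]
padc [642. 221.   5.]
silver [ 500. -276.   25.]
silver [ 485. -263.   25.]
s e1 [ 419. -236.   25.]
s e2 [ 571. -311.   25.]
master end [468.  12.  42.]
base rightcorner [751.  -9.   0.]
base left [491. -29.   0.]
master end [457.  28.  42.]
base [494.  67.   0.]
base [751.  78.   0.]
chal [693. 344.   0.]
pot [ 709. -399.    0.]
hammerhead [ 442. -437.   10.]
```

View pics/c1.png

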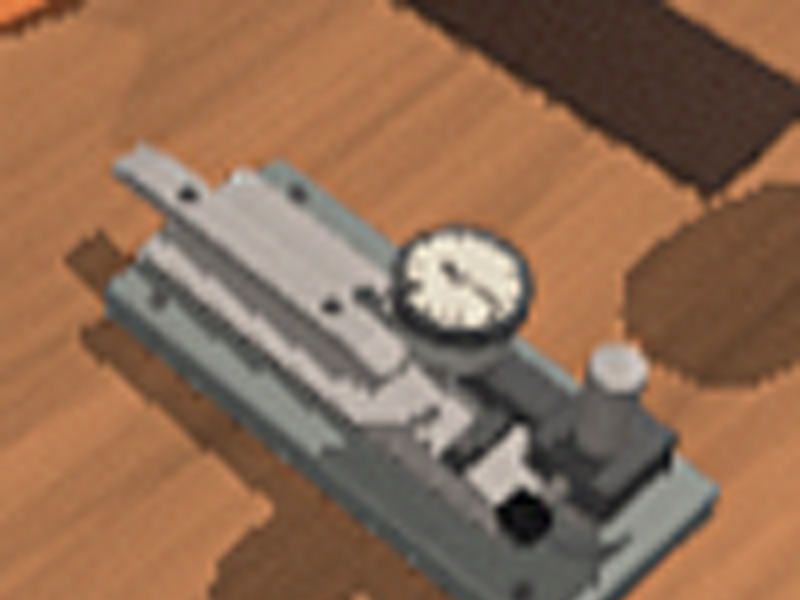

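The master is confirmed in the crop: grey, two dark holes, nose at crop px (400,365), short of the contact. The two cameras differ by about 15 mm, possibly from lens distortion, so I'll move over the stand and measure with the wrist camera.

```bash
python3 -m crank '[48,-37,-6,0,0,0,1, 48,-37,-6,0,0,0,1, 48,-37,-6,0,0,0,1, 48,-37,-6,0,0,0,1, 48,-37,-6,0,0,0,1, 48,-37,-6,0,0,0,1, 48,-37,-6,0,0,0,1, 48,-37,-6,0,0,0,1, 48,-37,-6,0,0,0,1, 48,-37,-6,0,0,0,1, 48,-37,-6,0,0,0,1, 0,0,0,0,0,0.15,1]'; python3 -m crank '[0,0,0,0,0,0.15,1,0,0,0,0,0,0,1]'
python3 - <<'E'
from h import *
st(); c=cams.capture("wrist"); print({k:v for k,v in c.items() if k!="color"})
w=cap("wrist"); cv2.imwrite('pics/w1.png',cv2.resize(w["im"],(800,600),interpolation=cv2.INTER_CUBIC)); print(w["p"])
np.savez('w1.npz',**w)
E
```

```text
clock: 1.75
tcp_pos: [554.6, 33.1, 297.4]
ee_rot: [-3.123, -0.334, -0.001]
contact_force: [0.0, -0.9, 0.1]
finger_gap: 85.5
gripper_force: 0.0
clock: 2.0
tcp_pos: [553.2, 29.5, 297.0]
ee_rot: [-3.14, -0.098, 0.001]
contact_force: [1.3, 0.0, -0.1]
finger_gap: 85.4
gripper_force: 0.0
{'clock': 2.0, 'joint_positions': [-0.161, 0.086, 1.58, -0.0, 1.476, 1.347], 'tcp_pos': [553.243, 29.496, 297.046], 'ee_rot': [-3.14, -0.098, 0.001], 'contact_force': [1.326, 0.049, -0.104], 'finger_gap': 85.436, 'gripper_force': 0.0}
{'vertical_fov': 60.748375517200685, 'cx': 259.49835100148255, 'cy': 193.31005796153488, 'tool_from_camera': array([[-8.81296501e-04, -9.54391920e-01, -2.98555331e-01,
         7.71022629e+01],
       [ 9.99999589e-01, -9.04234715e-04, -6.13013131e-05,
        -1.80234959e-01],
       [-2.11458617e-04, -2.98555262e-01,  9.54392325e-01,
        -1.42273832e+02],
       [ 0.00000000e+00,  0.00000000e+00,  0.00000000e+00,
         1.00000000e+00]])}
[630.21120355  34.36072401 439.38464462]
```

View pics/w1.png

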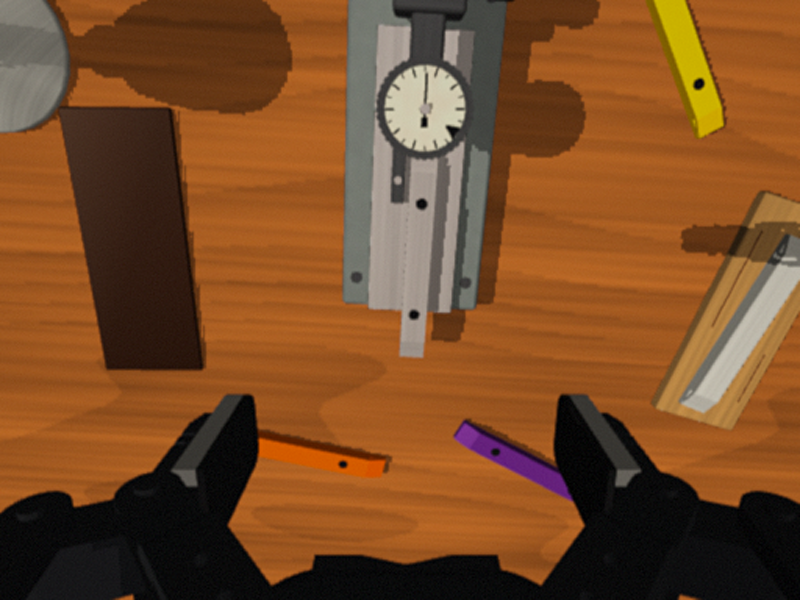

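Wrist view (800 px scale): the dial is at (424,107), its zero mark at (453,130) and its needle pointing up (+x). The master's holes are at (421,204) and (414,314) and its rear end at (412,357). The open end of the anvil runs from (369,309) to (450,312). The pad's corners are (60,108), (172,108), (204,370) and (106,370), and the silver bar's near end is at (697,405).

```bash
python3 - <<'E'
from h import *
w=dict(np.load('w1.npz')); s=1.5625
def W(u,v,z,n): p=ray(w,u/s,v/s,z); print(n,p.round(1)); return p
W(424,107,113,'dial')
q=[W(345,303,22,'baseL'),W(477,308,22,'baseR'),W(348,0,22,'baseLfar'),W(505,0,22,'bR far')]
W(369,309,30,'anvL');W(450,312,30,'anvR')
a=W(421,204,42,'h1');b=W(414,314,42,'h2');print(np.degrees(np.arctan2(*(a-b)[1::-1])),np.linalg.norm(a-b))
W(401,350,40,'mEndL');W(424,356,36,'mEndR')
c=[W(u,v,5,'pad') for u,v in((60,108),(172,108),(204,370),(106,370))]
print(np.mean(c,0))
W(697,402,22,'s near end');W(782,238,25,'s far?')
W(653,405,12,'board');W(731,429,12,'board');W(764,191,12,'board far')
print(np.degrees(np.arctan2(*(q[0]-q[1])[1::-1])),np.degrees(np.arctan2(*(q[2]-q[0])[1::-1])),np.degrees(np.arctan2(*(q[3]-q[1])[1::-1])))
E
```

```text
dial [650.7  24.5 113. ]
baseL [495.7  77.6  22. ]
baseR [498.3 -35.5  22. ]
baseLfar [725.   81.8  22. ]
bR far [732.1 -31.2  22. ]
anvL [494.2  56.5  30. ]
anvR [495.9 -11.8  30. ]
h1 [585.5  19.5  42. ]
h2 [496.2  18.9  42. ]
0.44703144460716987 89.25347386984551
mEndL [462.9  27.5  40. ]
mEndR [457.    7.5  36. ]
pad [638.5 310.    5. ]
pad [644.1 221.1   5. ]
pad [416.8 208.1   5. ]
pad [411.  298.9   5. ]
[527.584806   259.52820182   5.        ]
s near end [ 421.3 -244.7   22. ]
s far? [ 574.8 -277.2   25. ]
board [ 410.7 -211.1   12. ]
board [ 390.1 -290.3   12. ]
board far [ 610.3 -261.3   12. ]
91.33299321042476 1.0505252002125756 1.054258687469304
```

```bash
python3 -m crank '[0,0,0,0,0,0.054,0.5, -29,5,45,0,0,0,0.5, -28,5,45,0,0,0,0.5, 0,0,50,0,0,0,0.5, 0,0,50,0,0,0,0.5, 0,0,45,0,0,0,0.5, 0,0,0,0,0,0,0.5]' 20
python3 - <<'E'
from h import *
w=cap("wrist"); print(w["p"]); np.savez('w2.npz',**w); cv2.imwrite('pics/w2.png',cv2.resize(w["im"],(800,600),interpolation=cv2.INTER_CUBIC))
E
```

```text
clock: 2.98
tcp_pos: [493.1, 19.1, 59.3]
ee_rot: [-3.14, -0.012, 0.012]
contact_force: [-0.1, -0.1, 1.1]
finger_gap: 42.7
gripper_force: 0.0
[571.3309205   19.6976174  200.97380055]
```

View pics/w2.png

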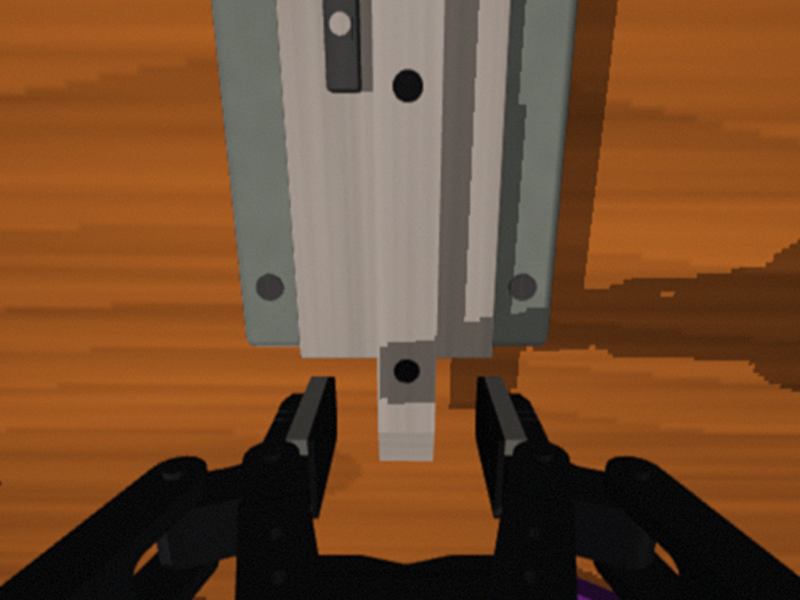

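Close view: the master is centred between the fingers (rear hole (406,371), front hole (408,86), rear end at v=460). The fence's near end runs from (327,92) to (361,92), the anvil's end from (301,357) to (493,357), and the base corners are (247,345) and (549,345).

```bash
python3 - <<'E'
from h import *
w=dict(np.load('w2.npz')); s=1.5625
def W(u,v,z,n): p=ray(w,u/s,v/s,z); print(n,p.round(1)); return p
a=W(408,86,42,'h1');b=W(406,371,42,'h2');print(np.degrees(np.arctan2(*(a-b)[1::-1])))
W(434,460,36,'rearR');W(379,460,36,'rearL')
W(301,357,30,'anvL');W(493,357,30,'anvR');W(247,345,22,'bL');W(549,345,22,'bR')
W(327,91,38,'fenceL');W(361,91,38,'fenceR')
a=W(275,0,30,'aL2');
W(270,287,22,'screw');W(523,287,22,'screw')
E
```

```text
h1 [585.4  19.3  42. ]
h2 [495.6  19.2  42. ]
0.052763593410814054
rearR [456.1   8.4  36. ]
rearL [455.9  29.1  36. ]
anvL [495.1  57.4  30. ]
anvR [495.7 -12.4  30. ]
bL [496.3  79.3  22. ]
bR [497.2 -34.7  22. ]
fenceL [584.3  43.2  38. ]
fenceR [584.3  33.2  38. ]
aL2 [609.7  58.7  30. ]
screw [519.2  68.9  22. ]
screw [519.9 -23.1  22. ]
```

```bash
python3 -m crank '[0,0,13,0,0,0,0.5, 0,0,13,0,0,0,0.5, 0,0,0,0,0,0,0.15, 0,0,0,0,0,0,0.15, 0,0,0,0,0,0,0.15,0,0,0,0,0,0,0.15]' 25
```

```text
clock: 3.78
tcp_pos: [496.3, 18.9, 36.3]
ee_rot: [-3.142, -0.011, 0.0]
contact_force: [0.5, 0.1, -2.2]
finger_gap: 18.9
gripper_force: 27.5
```

```bash
python3 -m crank '[5,-1,0,0,0,-0.005,0.15, 5,-1,0,0,0,0,0.15, 5,-0.5,0,0,0,0,0.15, 5,0,0,0,0,0,0.15, 2,0,0,0,0,0,0.15, 2,0,0,0,0,0,0.15, 2,0,0,0,0,0,0.15, 2,0,0,0,0,0,0.15, 2,0,0,0,0,0,0.15]'; python3 -m crank '[2,0,0,0,0,0,0.15, 2,0,0,0,0,0,0.15, 2,0,0,0,0,0,0.15, 2,0,0,0,0,0,0.15]'
```

```text
clock: 4.9
tcp_pos: [524.3, 21.8, 36.2]
ee_rot: [-3.141, -0.019, 0.008]
contact_force: [-12.3, -0.0, 11.4]
finger_gap: 19.1
gripper_force: 29.1
clock: 5.4
tcp_pos: [531.7, 22.0, 36.2]
ee_rot: [-3.141, -0.019, 0.01]
contact_force: [-13.4, -0.4, 12.5]
finger_gap: 19.0
gripper_force: 29.3
```

```bash
python3 -m crank '[0,0,-1.5,0,0,0,0.15, 1,0,0,0,0,0,0.15, 1,0,0,0,0,0,0.15]'
```

```text
clock: 5.78
tcp_pos: [535.7, 21.9, 37.2]
ee_rot: [-3.141, -0.019, 0.002]
contact_force: [-3.8, 0.1, -2.7]
finger_gap: 18.7
gripper_force: 27.4
```

```bash
python3 -m crank '[1,0,0,0,0,0,0.15, 1,0,0,0,0,0,0.15, 0,0,0,0,0,0,0.15]';python3 -m crank '[1,0,0,0,0,0,0.15, 0,0,0,0,0,0,0.15]';python3 -m crank '[1,0,0,0,0,0,0.15, 0,0,0,0,0,0,0.15]'
```

```text
clock: 6.15
tcp_pos: [538.9, 21.7, 38.0]
ee_rot: [3.141, 0.019, 0.002]
contact_force: [-1.8, 0.6, -2.7]
finger_gap: 19.2
gripper_force: 27.4
clock: 6.4
tcp_pos: [539.6, 21.8, 37.9]
ee_rot: [3.141, 0.019, 0.001]
contact_force: [-2.0, -1.4, -2.8]
finger_gap: 18.9
gripper_force: 27.4
clock: 6.65
tcp_pos: [540.3, 21.8, 37.7]
ee_rot: [-3.142, -0.018, 0.0]
contact_force: [-3.2, 0.8, -3.4]
finger_gap: 18.6
gripper_force: 27.4
```

```bash
python3 -m crank '[0,0,0.5,0,0,0,0.15, 0,0,0,0,0,0,0.15]';python3 -m crank '[1,0,0,0,0,0,0.15, 0,0,0,0,0,0,0.15]';python3 -m crank '[1,0,0,0,0,0,0.15, 0,0,0,0,0,0,0.15]'
```

```text
clock: 6.9
tcp_pos: [540.3, 21.8, 37.2]
ee_rot: [-3.141, -0.018, 0.0]
contact_force: [-4.0, -0.3, -3.0]
finger_gap: 18.6
gripper_force: 27.4
clock: 7.15
tcp_pos: [540.3, 21.9, 36.9]
ee_rot: [-3.141, -0.019, 0.004]
contact_force: [-5.5, 0.2, -0.8]
finger_gap: 18.7
gripper_force: 27.5
clock: 7.4
tcp_pos: [540.3, 22.0, 36.5]
ee_rot: [-3.141, -0.019, 0.007]
contact_force: [-7.7, 0.2, -0.5]
finger_gap: 18.8
gripper_force: 27.5
```

```bash
python3 -m crank '[0,-1,0,0,0,0,0.15, 0,0,0,0,0,0,0.15]';python3 -m crank '[0,-1,0,0,0,0,0.15, 0,0,0,0,0,0,0.15]';python3 -m crank '[0,-1,0,0,0,0,0.15, 0,0,0,0,0,0,0.15]'
```

```text
clock: 7.65
tcp_pos: [540.3, 22.8, 36.5]
ee_rot: [-3.142, -0.018, 0.007]
contact_force: [-9.0, -1.7, -2.1]
finger_gap: 19.0
gripper_force: 27.6
clock: 7.9
tcp_pos: [540.3, 23.5, 36.5]
ee_rot: [3.141, 0.018, -0.007]
contact_force: [-9.2, -3.0, -2.0]
finger_gap: 18.8
gripper_force: 27.6
clock: 8.15
tcp_pos: [540.3, 24.1, 36.5]
ee_rot: [3.141, 0.018, -0.007]
contact_force: [-8.8, -4.6, -1.7]
finger_gap: 19.0
gripper_force: 27.7
```

```bash
python3 -m crank '[0,-1,0,0,0,0,0.15, 0,0,0,0,0,0,0.15]';python3 -m crank '[0,-1,0,0,0,0,0.15, 0,0,0,0,0,0,0.15]'; python3 -m crank '[0,0,0,0,0,0,0.15]'; python3 - <<'E'
from h import *
o=env.get_obs(); print(o["wrist_torque"]); w=cap("wrist"); np.savez('w3.npz',**w);cv2.imwrite('pics/w3.png',cv2.resize(w["im"],(800,600),interpolation=cv2.INTER_CUBIC))
E
```

```text
clock: 8.4
tcp_pos: [540.3, 24.2, 36.5]
ee_rot: [3.139, 0.018, -0.007]
contact_force: [-8.8, -9.0, -1.7]
finger_gap: 18.9
gripper_force: 27.7
clock: 8.65
tcp_pos: [540.3, 24.3, 36.5]
ee_rot: [3.138, 0.018, -0.008]
contact_force: [-9.6, -12.4, -1.6]
finger_gap: 19.0
gripper_force: 27.8
clock: 8.78
tcp_pos: [540.3, 24.3, 36.5]
ee_rot: [3.138, 0.018, -0.007]
contact_force: [-9.7, -12.6, -2.5]
finger_gap: 19.2
gripper_force: 27.7
[-2.1186943   1.64909079 -0.37155542]
```

View pics/w3.png

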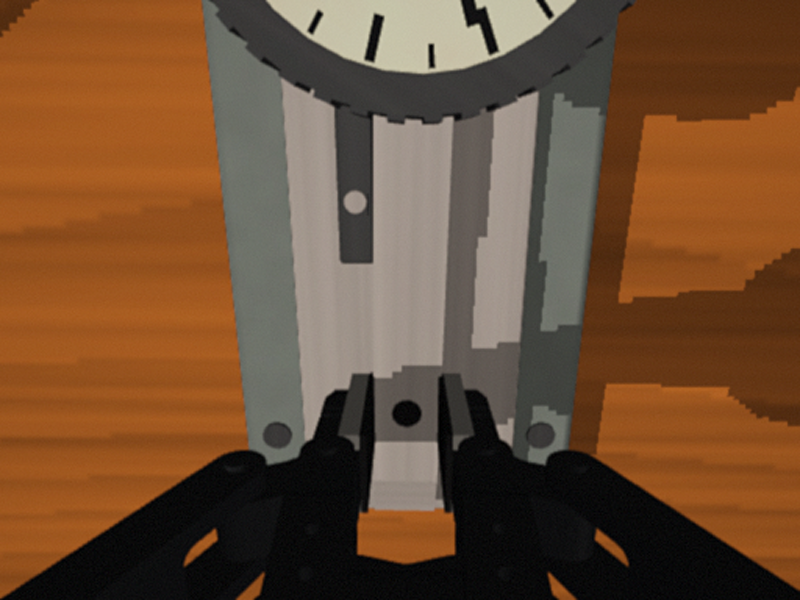

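The master's left side is flush with the fence (edge at u≈372), and its rear end is at v=510. A small yaw toward the fence will show whether the whole side is seated.

```bash
T="from rig import env;o=env.get_obs();print(o['tcp_pos'].round(2) if hasattr(o['tcp_pos'],'round') else o['tcp_pos'],o['ee_rot'],o['contact_force'],o['wrist_torque'])"
python3 -m crank '[0,1,0,0,0,0,0.15, 0,0,0,0,0,0,0.15]'>/dev/null; python3 -c "$T"; python3 -m crank '[0,0,0,0,0,-0.01,0.15, 0,0,0,0,0,0,0.15]'>/dev/null;python3 -c "$T"; python3 -m crank '[0,0,0,0,0,-0.01,0.15, 0,0,0,0,0,0,0.15]'>/dev/null;python3 -c "$T"
```

```text
[540.29  24.17  36.51] [ 3.13952663  0.01733487 -0.00733666] [-8.95784178 -8.4014059  -2.39879652] [-1.43709676  1.55624291 -0.36147266]
[540.27  24.17  36.5 ] [ 3.13938892  0.03272702 -0.00739898] [-9.64577865 -8.470908   -1.23799067] [-1.50890615  1.5677019  -0.58961608]
[540.27  24.15  36.51] [ 3.13925859  0.0479771  -0.00743054] [-9.90256231 -9.09080749 -1.16543225] [-1.49090624  1.56742942 -0.70018346]
```

```bash
python3 -m crank '[-1,0.8,0,0,0,0,0.15, 0,0,0,0,0,0,0.15]'; python3 -m crank '[0,0,0,0,0,0,0.5, 0,0,0,0,0,0,0.5,0,0,-50,0,0,0,0.5,0,0,-50,0,0,0,0.8,-10,0,-50,0,0,0,1,0,0,0,0,0,0,1]'
python3 - <<'E'
from h import *
st();w=cap("wrist"); np.savez('w4.npz',**w);cv2.imwrite('pics/w4.png',cv2.resize(w["im"],(800,600),interpolation=cv2.INTER_CUBIC))
E
```

```text
clock: 9.82
tcp_pos: [540.3, 23.8, 36.9]
ee_rot: [3.14, 0.047, -0.004]
contact_force: [-6.8, -6.1, -1.7]
finger_gap: 19.1
gripper_force: 29.0
clock: 10.58
tcp_pos: [534.8, 24.4, 192.9]
ee_rot: [3.139, 0.051, 0.017]
contact_force: [0.5, -0.5, -0.7]
finger_gap: 85.1
gripper_force: 0.0
{'clock': 10.575, 'joint_positions': [-0.176, 0.123, 1.754, 0.0, 1.254, 1.362], 'tcp_pos': [534.839, 24.443, 192.933], 'ee_rot': [3.139, 0.051, 0.017], 'contact_force': [0.537, -0.455, -0.714], 'finger_gap': 85.053, 'gripper_force': 0.0}
```

View pics/w4.png

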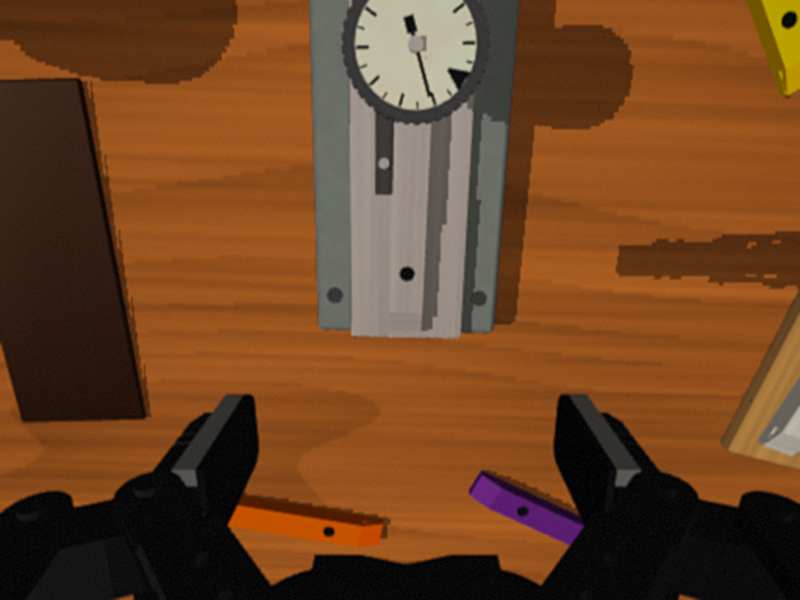

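The dial reads as follows (px): centre (417,45), needle tip (430,95), zero wedge (458,75). I'll measure both angles in polar form.

```bash
cat > dial.py <<'E'
from h import *
import sys
def dial(w,u0,v0,z=111,yaw=np.radians(0.8)):
    g=cv2.cvtColor(w["im"],cv2.COLOR_BGR2GRAY).astype(np.float32)
    # fit face: bright region near (u0,v0)
    m=(g>150).astype(np.uint8); m[:]*=1
    yy,xx=np.mgrid[0:384,0:512]; m[(xx-u0)**2+(yy-v0)**2>60**2]=0
    n,l,s,c=cv2.connectedComponentsWithStats(m); i=1+np.argmax(s[1:,4])
    pts=cv2.findContours((l==i).astype(np.uint8),cv2.RETR_EXTERNAL,cv2.CHAIN_APPROX_NONE)[0]
    h=cv2.convexHull(np.vstack(pts)).reshape(-1,2)
    P=np.array([ray(w,u,v,z)[:2] for u,v in h]); (cx,cy),r=cv2.minEnclosingCircle(P.astype(np.float32))
    print("centre",round(cx,1),round(cy,1),"r",round(r,1))
    th=np.radians(np.arange(0,360,1)); out=[]
    for rr in (10,12,14,16,18,20):
        row=[]
        for t in th:
            a=yaw-t
            u,v=proj(w,[cx+rr*np.cos(a),cy+rr*np.sin(a),z]); 
            row.append(cv2.getRectSubPix(g,(1,1),(float(u),float(v)))[0,0] if 0<=u<511 and 0<=v<383 else 255)
        row=np.array(row); d=row<90; segs=[];
        k=0
        while k<360:
            if d[k]:
                j=k
                while j<360 and d[j]: j+=1
                segs.append((k,j-1)); k=j
            k+=1
        print(rr,segs)
    return cx,cy
if __name__=="__main__":
    w=dict(np.load(sys.argv[1])); dial(w,float(sys.argv[2]),float(sys.argv[3]))
E
python3 dial.py w4.npz 267 29
```

```text
centre 650.0 24.3 r 24.0
10 [(159, 164), (333, 353)]
12 [(160, 164)]
14 [(160, 164)]
16 [(161, 163)]
18 [(119, 126), (161, 163)]
20 [(50, 51), (86, 87), (117, 129), (158, 160), (194, 195), (230, 232), (266, 268), (302, 304)]
```

Polar result: zero mark at 122.7°, needle at about 162.4°, so the bezel must turn about 39.7° clockwise. I'll go over the dial pre-rotated by −20°.

```bash
python3 -m crank '[40,1.3,0,0,0,0,1, 40,1.3,0,0,0,0,1, 35,1.3,0,0,0,0,1, 0,0,0,0,0,-0.175,1, 0,0,0,0,0,-0.175,1, 0,0,35,0,0,0,1, 0,0,35,0,0,0,1, 0,0,20,0,0,0,1, 0,0,0,0,0,0,1, 0,0,0,0,0,0,1]'
```

```text
clock: 11.88
tcp_pos: [647.4, 24.4, 98.4]
ee_rot: [3.084, 0.596, 0.003]
contact_force: [-0.4, -0.9, 1.2]
finger_gap: 85.4
gripper_force: 0.0
```

```bash
python3 -m crank '[2.4,1,1.5,0,0,0,0.9, 0,0,0,0,0,0,0.5, 0,0,0,0,0,0,0.5, 0,0,0,0,0,0,0.5]' 30
```

```text
clock: 12.38
tcp_pos: [649.7, 24.5, 97.1]
ee_rot: [3.084, 0.596, 0.003]
contact_force: [-0.9, 0.5, 6.1]
finger_gap: 56.5
gripper_force: 31.6
```

```bash
python3 -m crank '[0,0,0,0,0,0.13,0.5, 0,0,0,0,0,0.14,0.5, 0,0,0,0,0,0.14,0.5, 0,0,0,0,0,0.14,0.5, 0,0,0,0,0,0.14,0.5, 0,0,0,0,0,0,0.5, 0,0,0,0,0,0,0.5]'
python3 - <<'E'
from h import *
st();w=cap("wrist"); np.savez('w5.npz',**w);cv2.imwrite('pics/w5.png',cv2.resize(w["im"],(800,600),interpolation=cv2.INTER_CUBIC))
print(proj(w,[650,24.3,111]))
E
python3 dial.py w5.npz $(python3 -c "
from h import *
w=dict(np.load('w5.npz'));print(*proj(w,[650,24.3,111]))")
```

```text
clock: 13.25
tcp_pos: [649.8, 24.0, 97.1]
ee_rot: [3.104, -0.482, 0.003]
contact_force: [-0.6, -0.8, 6.2]
finger_gap: 56.6
gripper_force: 31.7
{'clock': 13.25, 'joint_positions': [-0.145, 0.481, 1.506, -0.0, 1.153, 1.734], 'tcp_pos': [649.756, 24.006, 97.141], 'ee_rot': [3.104, -0.482, 0.003], 'contact_force': [-0.578, -0.822, 6.226], 'finger_gap': 56.558, 'gripper_force': 31.702}
(np.float64(259.67100586973663), np.float64(272.0913832458289))
centre 643.5 25.7 r 23.5
10 [(0, 7), (147, 153), (342, 359)]
12 [(0, 2), (150, 155), (342, 359)]
14 [(0, 0), (148, 159), (342, 359)]
16 [(147, 162), (200, 202), (246, 247)]
18 [(112, 113), (146, 165), (200, 201), (223, 223), (245, 246)]
20 [(113, 114), (145, 168), (174, 174), (176, 196), (198, 208), (244, 245), (284, 286)]
```

View pics/w5.png

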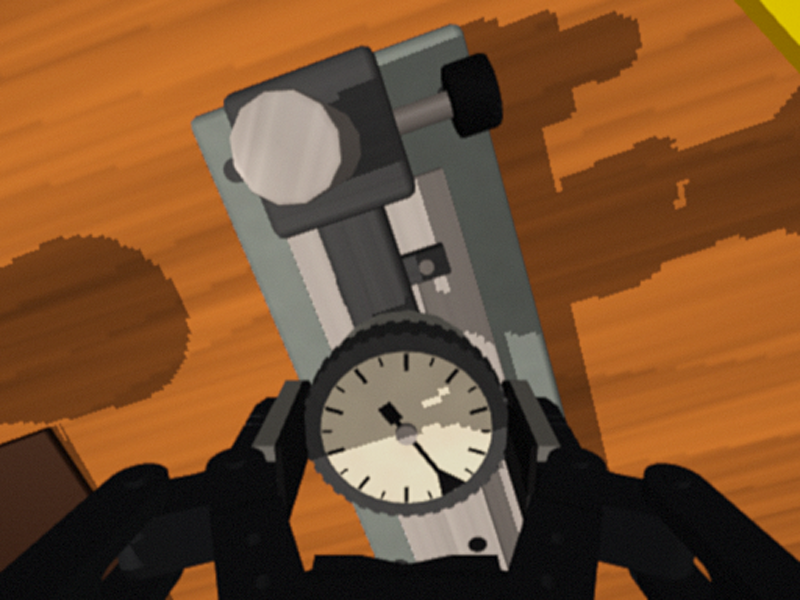

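The bezel is gripped at its sides, the needle tip (440,475) lies in the zero wedge (452,483), and half the face is shaded. The threshold has to be local here, so I'll measure again.

```bash
cat > dial2.py <<'E'
from h import *
import sys
w=dict(np.load(sys.argv[1])); s=1.5625; yaw=np.radians(0.8)
fc=[float(x)/s for x in sys.argv[2:4]]; hub=[float(x)/s for x in sys.argv[4:6]]; z=111
g=cv2.cvtColor(w["im"],cv2.COLOR_BGR2GRAY).astype(np.float32)
def prof(c,rs):
    C=ray(w,c[0],c[1],z)
    for rr in rs:
        row=[]
        for t in np.radians(np.arange(0,360,1)):
            u,v=proj(w,[C[0]+rr*np.cos(yaw-t),C[1]+rr*np.sin(yaw-t),z])
            row.append(cv2.getRectSubPix(g,(1,1),(float(u),float(v)))[0,0])
        row=np.array(row); med=np.array([np.percentile(np.roll(row,25-k)[:51],75) for k in range(360)])
        wt=np.clip(0.75-row/med,0,None); d=wt>0; segs=[]; k=0
        while k<360:
            if d[k]:
                j=k
                while j<360 and d[j]: j+=1
                segs.append((round(float(np.average(np.arange(k,j),weights=wt[k:j])),1),j-k)); k=j
            k+=1
        print(rr,segs)
print("face",ray(w,*fc,z)[:2].round(1)); prof(fc,(17.5,19,20,21,22)); print("hub"); prof(hub,(8,9,10,11,12,13,14,15))
E
python3 dial2.py w5.npz 406.5 427 405 433; echo; python3 dial2.py w4.npz 416.5 42 417 44.5
```

```text
face [649.4  24.3]
17.5 [(17.5, 2), (56.0, 1), (100.6, 12), (165.7, 8), (271.8, 11)]
19 [(17.7, 5), (55.9, 5), (93.7, 5), (105.1, 11), (129.7, 3), (165.2, 11), (271.6, 11), (302.8, 5), (339.6, 4)]
20 [(17.6, 4), (37.0, 1), (55.8, 5), (93.4, 4), (104.5, 12), (129.8, 5), (164.9, 13), (199.1, 3), (233.3, 3), (269.4, 12), (303.1, 5), (340.0, 5)]
21 [(0.0, 1), (17.7, 4), (36.8, 3), (55.8, 4), (74.7, 3), (93.2, 5), (105.9, 12), (129.6, 4), (164.8, 15), (199.1, 5), (233.2, 4), (269.6, 12), (303.3, 5), (321.3, 3), (339.9, 5), (358.6, 2)]
22 [(0.0, 1), (17.7, 4), (36.9, 3), (55.8, 4), (74.5, 4), (93.3, 4), (109.9, 12), (129.6, 4), (147.3, 3), (164.7, 16), (199.1, 4), (233.3, 4), (269.3, 12), (285.4, 4), (303.4, 4), (321.6, 4), (340.1, 4), (358.7, 2)]
hub
8 [(0.1, 2), (79.8, 11), (160.6, 14), (279.6, 11), (344.3, 32)]
9 [(79.7, 11), (160.3, 12), (278.5, 11), (344.4, 30)]
10 [(82.5, 10), (160.7, 10), (279.2, 11), (344.1, 27)]
11 [(91.5, 12), (161.1, 9), (278.7, 11), (346.1, 22)]
12 [(90.1, 11), (161.1, 9), (277.9, 11)]
13 [(85.4, 23), (160.8, 9), (277.9, 11)]
14 [(85.8, 21), (161.1, 7), (277.7, 12)]
15 [(88.2, 15), (161.4, 8), (276.8, 11)]

face [650.9  23.8]
17.5 [(126.1, 10), (164.9, 6)]
19 [(51.5, 4), (89.4, 5), (126.0, 13), (164.3, 7), (300.0, 3)]
20 [(51.6, 4), (89.1, 5), (125.7, 15), (163.0, 8), (195.8, 4), (230.2, 4), (264.6, 4), (300.1, 5)]
21 [(51.8, 4), (70.7, 3), (89.1, 5), (125.6, 16), (161.4, 4), (195.8, 5), (230.3, 4), (264.6, 4), (300.0, 5)]
22 [(51.8, 4), (70.4, 2), (89.1, 5), (107.5, 4), (125.3, 18), (143.6, 2), (161.2, 4), (178.0, 1), (195.8, 4), (230.2, 5), (247.3, 2), (264.8, 4), (282.3, 2), (300.3, 4)]
hub
8 [(167.5, 13), (337.3, 32)]
9 [(166.8, 12), (338.0, 29)]
10 [(166.3, 10), (338.6, 24)]
11 [(165.8, 9), (338.0, 23)]
12 [(165.7, 9)]
13 [(165.5, 8)]
14 [(165.2, 8)]
15 [(124.1, 3), (165.0, 7)]
```

The graduation fit puts zero at 162.5° and the needle at 162.4°, so zero is set. I'll release and check from above.

```bash
python3 -m crank '[0,0,0,0,0,0,1, 0,0,0,0,0,0,1, 0,0,-45,0,0,0,1, 0,0,-50,0,0,0,1, 0,0,0,0,0,-0.16,1, 0,0,0,0,0,-0.16,1, -40,-0.5,0,0,0,0,1, -40,-0.5,0,0,0,0,0.6, -30,-0.4,0,0,0,0,0.5, 0,0,0,0,0,0,0.5]'
python3 - <<'E'
from h import *
st();w=cap("wrist"); np.savez('w6.npz',**w)
C=np.array(proj(w,[650.4,24.3,111])); print(C*1.5625, np.array(proj(w,[650.4,24.3,113]))*1.5625)
E
python3 dial2.py w6.npz $(python3 -c "
from h import *
w=dict(np.load('w6.npz'));print(*(np.array(proj(w,[650.4,24.3,111]))*1.5625),*(np.array(proj(w,[650.4,24.3,113]))*1.5625))")
```

```text
clock: 14.55
tcp_pos: [537.3, 24.8, 190.5]
ee_rot: [-3.141, -0.019, 0.002]
contact_force: [0.6, 0.0, 0.6]
finger_gap: 42.5
gripper_force: 0.0
{'clock': 14.55, 'joint_positions': [-0.175, 0.14, 1.74, 0.0, 1.263, 1.384], 'tcp_pos': [537.322, 24.848, 190.55], 'ee_rot': [-3.141, -0.019, 0.002], 'contact_force': [0.594, 0.021, 0.557], 'finger_gap': 42.55, 'gripper_force': 0.0}
[410.67726056  45.63284428] [410.72673687  44.71488097]
face [650.4  24.3]
17.5 [(162.7, 9)]
19 [(55.5, 4), (91.4, 4), (127.2, 3), (163.0, 13), (198.1, 3), (233.8, 3), (269.3, 4), (305.4, 4)]
20 [(55.3, 5), (91.4, 5), (127.5, 4), (162.8, 14), (198.2, 4), (233.6, 4), (269.4, 5), (305.5, 4)]
21 [(55.2, 4), (91.4, 4), (127.4, 4), (162.7, 16), (198.3, 4), (233.5, 4), (269.4, 4), (305.6, 4)]
22 [(55.3, 4), (73.4, 3), (91.5, 4), (109.4, 2), (127.2, 4), (145.3, 2), (163.0, 17), (180.4, 2), (198.3, 4), (216.1, 3), (233.7, 4), (251.4, 2), (269.4, 4), (287.4, 3), (305.7, 4)]
hub
8 [(163.8, 12), (340.9, 32)]
9 [(163.7, 12), (341.1, 29)]
10 [(163.7, 10), (341.1, 24)]
11 [(163.3, 10)]
12 [(163.3, 8)]
13 [(163.2, 8)]
14 [(163.2, 7)]
15 [(163.1, 7)]
```

Released: zero 162.4°, needle 162.4°. Now I'll regrip the master at its rear.

```bash
python3 -m crank '[2,0.6,50,0,0,0,0.5, 0,0,50,0,0,0,0.5, 0,0,40,0,0,0,0.5, 0,0,14,0,0,0,0.5, 0,0,0,0,0,0,0.15, 0,0,0,0,0,0,0.15, 0,0,0,0,0,0,0.15, 0,0,0,0,0,0,0.15]' 80
```

```text
clock: 15.6
tcp_pos: [542.1, 23.7, 37.9]
ee_rot: [3.141, 0.018, 0.004]
contact_force: [2.2, 0.1, -2.3]
finger_gap: 16.6
gripper_force: 78.3
```

```bash
python3 -m crank '[-2,0.5,-0.5,0,0,0,0.15, -4,0.5,0,0,0,0,0.15, -6,0.5,0,0,0,0,0.15, -6,0.5,0,0,0,0,0.15, -6,0,0,0,0,0,0.15, -8,0,0,0,0,0,0.15, -10,0,0,0,0,0,0.15, -10,0,0,0,0,0,0.15, -10,0,0,0,0,0,0.15,-10,0,0,0,0,0,0.15, 0,0,0,0,0,0,0.15]'
```

```text
clock: 16.98
tcp_pos: [467.1, 21.2, 37.0]
ee_rot: [-3.141, -0.019, 0.005]
contact_force: [-3.0, -0.5, 6.8]
finger_gap: 16.8
gripper_force: 79.6
```

```bash
python3 -m crank '[0,0,-20,0,0,0,0.15, 0,0,-30,0,0,0,0.15, 4,-30,-20,0,0,0,0.15, 4,-50,0,0,0,0,0.15, 4,-50,0,0,0,0,0.15, 4,-50,0,0,0,0,0.15, 4,-37,0,0,0,0,0.15, 0,-20,0,0,0,-0.04,0.15, 0,0,0,0,0,0,0.15, 0,0,0,0,0,0,0.15]'
python3 - <<'E'
from h import *
st();w=cap("wrist"); np.savez('w7.npz',**w);cv2.imwrite('pics/w7.png',cv2.resize(w["im"],(800,600),interpolation=cv2.INTER_CUBIC))
E
```

```text
clock: 18.23
tcp_pos: [485.3, 257.1, 106.4]
ee_rot: [3.139, 0.081, -0.004]
contact_force: [0.0, 0.6, -3.0]
finger_gap: 16.2
gripper_force: 78.7
{'clock': 18.225, 'joint_positions': [0.271, 0.273, 1.77, -0.001, 1.101, 1.791], 'tcp_pos': [485.315, 257.099, 106.427], 'ee_rot': [3.139, 0.081, -0.004], 'contact_force': [0.034, 0.643, -3.011], 'finger_gap': 16.241, 'gripper_force': 78.694}
```

View pics/w7.png

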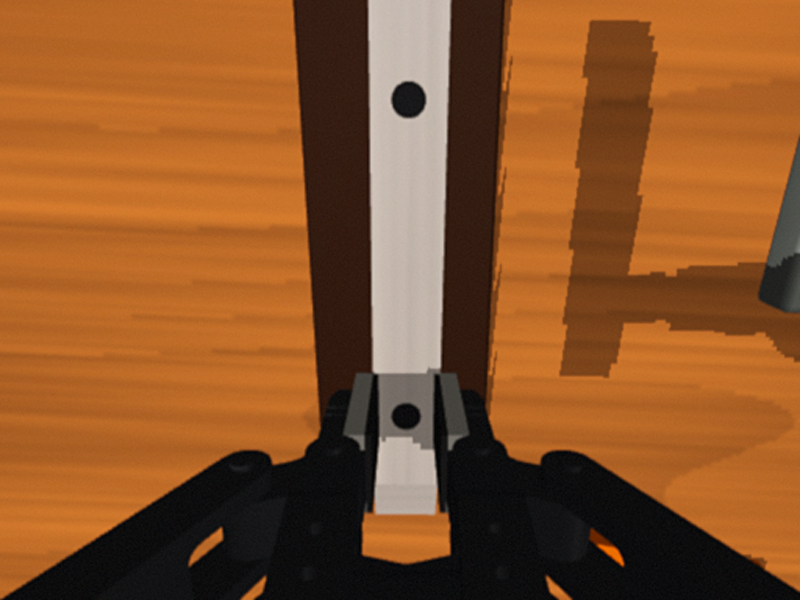

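The master is held level. The pad's edges are at (295,0)–(319,370) on the left and (506,0)–(489,370) on the right, and the master's holes are at (408,99) and (406,416).

```bash
python3 - <<'E'
from h import *
w=dict(np.load('w7.npz')); s=1.5625
P=[ray(w,u/s,v/s,5) for u,v in((295,0),(319,370),(506,0),(489,370))]
for p in P: print(p.round(1))
a=(P[0]+P[2])/2; b=(P[1]+P[3])/2; print('pad line',a.round(1),b.round(1),np.degrees(np.arctan2(*(a-b)[1::-1])))
h=[ray(w,u/s,v/s,106+5) for u,v in((408,99),(406,416))]; print(h, np.degrees(np.arctan2(*(h[0]-h[1])[1::-1])))
c=(h[0]+h[1])/2; print('bar centre',c, 'pad y at bar centre x', b[1]+(a-b)[1]/(a-b)[0]*(c[0]-b[0]))
E
```

```text
[616.6 310.3   5. ]
[446.6 300.3   5. ]
[621.1 221.7   5. ]
[451.  211.9   5. ]
pad line [618.9 266.    5. ] [448.8 256.1   5. ] 3.341573860444961
[array([572.59313964, 261.11127643, 111.        ]), array([483.17224055, 257.06132957, 111.        ])] 2.593201347297792
bar centre [527.88269009 259.086303   111.        ] pad y at bar centre x 260.7133676669518
```

```bash
python3 -m crank '[0,-1.3,30,0,0,-0.008,0.15, 0,0,30,0,0,0,0.15, 0,0,20,0,0,0,0.15, 0,0,6,0,0,0,0.15, 0,0,3,0,0,0,0.15, 0,0,2,0,0,0,0.15, 0,0,0,0,0,0,0.15]'
```

```text
clock: 19.15
tcp_pos: [486.7, 259.7, 16.9]
ee_rot: [-3.14, -0.094, -0.002]
contact_force: [-0.7, -0.0, -3.6]
finger_gap: 16.2
gripper_force: 78.7
```

```bash
python3 -m crank '[0,0,2,0,0,0,0.15, 0,0,1.5,0,0,0,0.15, 0,0,0,0,0,0,0.15]';python3 -m crank '[0,0,1,0,0,0,0.15, 0,0,0,0,0,0,0.15]'
```

```text
clock: 19.52
tcp_pos: [486.4, 259.7, 12.9]
ee_rot: [-3.14, -0.094, -0.001]
contact_force: [0.5, 0.4, -2.9]
finger_gap: 16.6
gripper_force: 78.9
clock: 19.77
tcp_pos: [486.5, 259.8, 12.7]
ee_rot: [-3.14, -0.094, -0.001]
contact_force: [-2.7, -0.7, 5.4]
finger_gap: 16.6
gripper_force: 79.9
```

```bash
python3 -m crank '[0,0,0,0,0,0,0.5, 0,0,0,0,0,0,0.5, 0,0,-60,0,0,0,0.6, 0,0,-60,0,0,0,0.6, -5,50,-60,0,0,0,0.6, -4,59,-20,0,0,0,0.6, -4,59,-20,0,0,0,0.6, -4,59,0,0,0,0,0.6, -4,59,0,0,0,0,0.6, -4,59,0,0,0,0,0.6, -4,59,0,0,0,0,0.6, -4,59,0,0,0,0,0.6]' 30; python3 -m crank '[-4,59,0,0,0,0,0.6, 0,0,0,0,0,0,0.6,0,0,0,0,0,0,0.6]'
python3 - <<'E'
from h import *
st();w=cap("wrist"); np.savez('w8.npz',**w);cv2.imwrite('pics/w8.png',cv2.resize(w["im"],(800,600),interpolation=cv2.INTER_CUBIC))
s=cap("side");np.savez('s8.npz',**s)
E
```

```text
clock: 21.28
tcp_pos: [481.1, -196.5, 219.9]
ee_rot: [3.14, 0.094, 0.001]
contact_force: [1.0, 0.9, 0.2]
finger_gap: 51.2
gripper_force: 0.0
clock: 21.65
tcp_pos: [480.6, -253.1, 219.3]
ee_rot: [-3.139, -0.093, 0.001]
contact_force: [-0.3, 0.3, -0.4]
finger_gap: 51.0
gripper_force: 0.0
{'clock': 21.65, 'joint_positions': [-0.704, 0.122, 1.699, 0.0, 1.322, 0.808], 'tcp_pos': [480.584, -253.123, 219.319], 'ee_rot': [-3.139, -0.093, 0.001], 'contact_force': [-0.334, 0.265, -0.439], 'finger_gap': 51.031, 'gripper_force': 0.0}
```

View pics/w8.png

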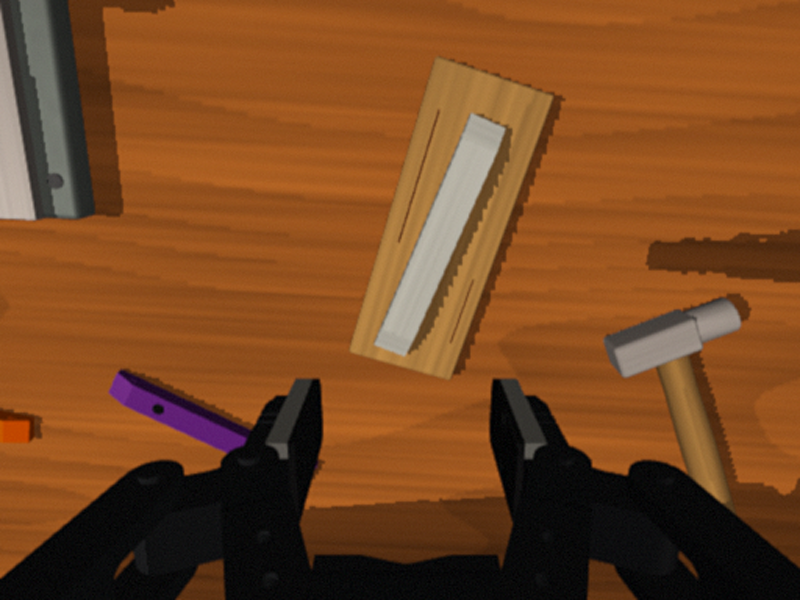

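Silver bar corners: far end (472,115) and (506,127), near end (376,345) and (408,356). The board's corners are (437,58), (557,97), (450,378) and (350,351). The hammer head is at (670,335), well clear.

```bash
python3 - <<'E'
from h import *
w=dict(np.load('w8.npz')); s=1.5625
P=[ray(w,u/s,v/s,18) for u,v in((472,115),(506,127),(376,345),(408,356))]
for p in P: print(p.round(1))
f=(P[0]+P[1])/2;n=(P[2]+P[3])/2;yaw=np.arctan2(*(f-n)[1::-1]);print('len',np.linalg.norm(f-n),'yaw',np.degrees(yaw),'c',(f+n)/2)
o=env.get_obs(); M=R.from_rotvec(o["ee_rot"]).as_matrix(); ty=np.arctan2(M[1,0],M[0,0]); print('tool yaw',np.degrees(ty))
c=(f+n)/2
for d in (-45,-40): 
    g=c[:2]+d*np.array([np.cos(yaw),np.sin(yaw)]); D=g-np.array(o["tcp_pos"][:2]); print(d,'target',g,'tool dx,dy before turn',D@M[:2,0],D@M[:2,1],'turn',ty-yaw)
E
```

```text
[ 576.1 -289.2   18. ]
[ 570.2 -311.5   18. ]
[ 416.4 -235.1   18. ]
[ 409.2 -258.7   18. ]
len 168.98282836977305 yaw -18.42621925080018 c [ 492.96526096 -273.63976451   18.        ]
tool yaw 3.5072839000050458
-45 target [ 450.27234493 -259.41601955] tool dx,dy before turn -31.008048726020068 5.4025363992508035 turn 0.38281184647810157
-40 target [ 455.01600227 -260.99643566] tool dx,dy before turn -26.36995888874312 7.270186602626121 turn 0.38281184647810157
```

```bash
python3 -m crank '[-31,5.4,20,0,0,0,0.6, 0,0,20,0,0,0.18,0.6, 0,0,20,0,0,0.18,0.6, 0,0,45,0,0,0.023,0.6, 0,0,45,0,0,0,0.6, 0,0,30,0,0,0,0.6, 0,0,15,0,0,0,0.6, 0,0,6,0,0,0,0.6, 0,0,0,0,0,0,0.6]' 110
```

```text
clock: 22.88
tcp_pos: [450.9, -260.9, 19.4]
ee_rot: [3.1, -0.504, 0.002]
contact_force: [-0.0, -0.0, 0.1]
finger_gap: 51.4
gripper_force: 0.0
```

```bash
python3 -m crank '[-0.5,-1.4,1.5,0,0,0,0.6, 0,0,0,0,0,0,0.2, 0,0,0,0,0,0,0.2, 0,0,0,0,0,0,0.2, 0,0,0,0,0,0,0.2]' 110; python3 -m crank '[0,0,-10,0,0,0,0.2, 0,0,-30,0,0,0,0.2, 0,0,-30,0,0,0,0.2, 0,0,-10,0,0,-0.1,0.2, 0,0,0,0,0,-0.12,0.2, 0,0,0,0,0,-0.11,0.2, 0,0,0,0,0,0,0.2]'
python3 - <<'E'
from h import *
st();w=cap("wrist"); np.savez('w9.npz',**w);cv2.imwrite('pics/w9.png',cv2.resize(w["im"],(800,600),interpolation=cv2.INTER_CUBIC))
E
```

```text
clock: 23.5
tcp_pos: [450.6, -259.4, 18.4]
ee_rot: [3.101, -0.505, 0.001]
contact_force: [-2.0, 3.3, 9.1]
finger_gap: 20.1
gripper_force: 109.1
clock: 24.38
tcp_pos: [449.5, -258.9, 96.8]
ee_rot: [-3.141, -0.009, 0.002]
contact_force: [-0.1, -0.6, -4.8]
finger_gap: 20.0
gripper_force: 110.0
{'clock': 24.375, 'joint_positions': [-0.751, 0.225, 1.854, -0.0, 1.065, 0.814], 'tcp_pos': [449.515, -258.852, 96.809], 'ee_rot': [-3.141, -0.009, 0.002], 'contact_force': [-0.109, -0.568, -4.813], 'finger_gap': 19.995, 'gripper_force': 110.041}
```

View pics/w9.png

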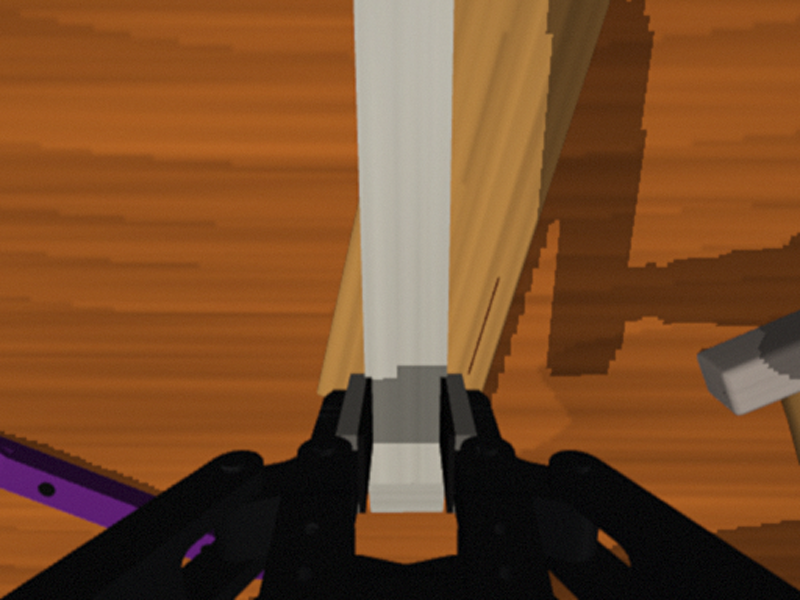

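The bar is held level and straight, its rear end at (407,510). Carrying it over the anvil.

```bash
python3 -m crank '[4,-30,0,0,0,-0.007,0.2, 4.5,-55,0,0,0,0,0.2, 4.5,-55,0,0,0,0,0.2, 4.5,-55,0,0,0,0,0.2, 4.5,-50,0,0,0,0,0.2, 4.5,-30,0,0,0,0,0.2, 0,0,20,0,0,0,0.2, 0,0,20,0,0,0,0.2, 0,0,10,0,0,0,0.2, 0,0,0,0,0,0,0.2, 0,0,0,0,0,0,0.2]'
```

```text
clock: 25.8
tcp_pos: [473.7, 15.7, 47.9]
ee_rot: [3.141, 0.02, 0.002]
contact_force: [-0.4, 0.1, -4.8]
finger_gap: 19.8
gripper_force: 110.7
```

```bash
python3 -m crank '[0,0,5,0,0,0,0.2, 0,0,4,0,0,0,0.2, 0,0,1.5,0,0,0,0.2, 0,0,0,0,0,0,0.2]' ; python3 -m crank '[0,0,1,0,0,0,0.2, 0,0,0,0,0,0,0.2]'
```

```text
clock: 26.3
tcp_pos: [473.2, 15.9, 36.8]
ee_rot: [3.141, 0.021, 0.0]
contact_force: [-1.9, 0.3, -3.5]
finger_gap: 20.1
gripper_force: 111.0
clock: 26.55
tcp_pos: [473.3, 15.9, 36.4]
ee_rot: [3.141, 0.022, 0.0]
contact_force: [-4.5, -0.2, 3.8]
finger_gap: 19.6
gripper_force: 112.4
```

```bash
python3 -m crank '[0,0,-0.3,0,0,0,0.5, 0,0,0,0,0,0,0.5, 0,0,0,0,0,0,0.2, 0,0,0,0,0,0,0.2, 0,0,0,0,0,0,0.2]' 25 ; python3 -m crank '[5,-0.7,-0.5,0,0,0,0.2, 5,-0.7,0,0,0,0,0.2, 5,-0.7,0,0,0,0,0.2, 5,-0.7,0,0,0,0,0.2, 4,-0.5,0,0,0,0,0.2, 2,0,0,0,0,0,0.2, 2,0,0,0,0,0,0.2]'
```

```text
clock: 27.18
tcp_pos: [473.5, 16.0, 36.3]
ee_rot: [3.141, 0.022, 0.001]
contact_force: [0.1, -0.1, 3.3]
finger_gap: 22.9
gripper_force: 27.4
clock: 28.05
tcp_pos: [497.9, 19.9, 36.3]
ee_rot: [-3.141, -0.023, 0.012]
contact_force: [-13.2, -0.3, 15.7]
finger_gap: 23.0
gripper_force: 28.7
```

```bash
python3 -m crank '[0,0,-1.2,0,0,0,0.2, 2,0,0,0,0,0,0.2, 2,0,0,0,0,0,0.2, 2,0,0,0,0,0,0.2, 2,0,0,0,0,0,0.2]'; python3 -m crank '[2,0,0,0,0,0,0.2, 2,0,0,0,0,0,0.2, 2,0,0,0,0,0,0.2, 2,0,0,0,0,0,0.2]'
```

```text
clock: 28.68
tcp_pos: [509.1, 19.8, 37.5]
ee_rot: [-3.141, -0.022, 0.0]
contact_force: [-0.3, 0.4, -4.3]
finger_gap: 23.0
gripper_force: 26.6
clock: 29.18
tcp_pos: [517.2, 19.9, 37.7]
ee_rot: [-3.142, -0.022, 0.0]
contact_force: [-0.6, 0.1, -4.1]
finger_gap: 23.5
gripper_force: 26.6
```

```bash
python3 -m crank '[2,0,0.4,0,0,0,0.2, 2,0,0,0,0,0,0.2, 2,0,0,0,0,0,0.2, 2,0,0,0,0,0,0.2, 2,0,0,0,0,0,0.2, 2,0,0,0,0,0,0.2]'; python3 -m crank '[2,0,0,0,0,0,0.2, 2,0,0,0,0,0,0.2, 1,0,0,0,0,0,0.2]'
```

```text
clock: 29.92
tcp_pos: [528.2, 20.2, 36.8]
ee_rot: [-3.141, -0.022, 0.003]
contact_force: [-4.9, -0.6, -3.1]
finger_gap: 23.2
gripper_force: 26.7
clock: 30.3
tcp_pos: [532.9, 20.3, 36.7]
ee_rot: [-3.141, -0.022, 0.004]
contact_force: [-5.4, -0.5, -4.4]
finger_gap: 23.1
gripper_force: 26.7
```

```bash
for i in 1 2; do python3 -m crank '[1,0,0,0,0,0,0.2, 1,0,0,0,0,0,0.2, 0,0,0,0,0,0,0.2]'; done
```

```text
clock: 30.68
tcp_pos: [535.3, 20.3, 36.9]
ee_rot: [-3.141, -0.022, 0.003]
contact_force: [-4.9, 0.5, -4.0]
finger_gap: 22.8
gripper_force: 26.7
clock: 31.05
tcp_pos: [538.4, 20.2, 37.4]
ee_rot: [3.142, 0.022, 0.001]
contact_force: [-2.8, -0.2, -4.8]
finger_gap: 23.1
gripper_force: 26.6
```

```bash
python3 -m crank '[1,0,0,0,0,0,0.2, 0,0,0,0,0,0,0.2]';python3 -m crank '[1,0,0,0,0,0,0.2, 0,0,0,0,0,0,0.2]';python3 -m crank '[1,0,0,0,0,0,0.2, 0,0,0,0,0,0,0.2]'
```

```text
clock: 31.3
tcp_pos: [539.4, 20.2, 37.4]
ee_rot: [3.141, 0.022, 0.001]
contact_force: [-2.4, 0.2, -5.0]
finger_gap: 23.2
gripper_force: 26.6
clock: 31.55
tcp_pos: [540.2, 20.2, 37.3]
ee_rot: [3.142, 0.022, 0.0]
contact_force: [-3.7, -0.5, -4.6]
finger_gap: 22.7
gripper_force: 26.6
clock: 31.8
tcp_pos: [540.4, 20.3, 37.0]
ee_rot: [-3.141, -0.022, 0.002]
contact_force: [-6.0, -0.2, -4.4]
finger_gap: 23.2
gripper_force: 26.7
```

```bash
python3 -m crank '[1,0,0.2,0,0,0,0.2, 0,0,0,0,0,0,0.2]';python3 -m crank '[0,-1,0,0,0,0,0.2, 0,-1,0,0,0,0,0.2, 0,0,0,0,0,0,0.2]';python3 -m crank '[0,-1,0,0,0,0,0.2, 0,0,0,0,0,0,0.2]'
```

```text
clock: 32.05
tcp_pos: [540.5, 20.4, 36.5]
ee_rot: [-3.141, -0.022, 0.006]
contact_force: [-7.5, -0.2, -3.0]
finger_gap: 22.8
gripper_force: 26.8
clock: 32.42
tcp_pos: [540.5, 21.3, 36.5]
ee_rot: [3.14, 0.021, -0.006]
contact_force: [-8.8, -4.9, -3.8]
finger_gap: 22.9
gripper_force: 26.8
clock: 32.67
tcp_pos: [540.5, 21.4, 36.6]
ee_rot: [3.139, 0.021, -0.006]
contact_force: [-8.6, -8.4, -3.7]
finger_gap: 23.0
gripper_force: 26.8
```

```bash
T="from rig import env;o=env.get_obs();print(o['tcp_pos'].round(2),o['ee_rot'].round(4),o['contact_force'].round(1),o['wrist_torque'].round(2))"
python3 -c "$T"; python3 -m crank '[0,0,0,0,0,-0.01,0.2, 0,0,0,0,0,0,0.2]'>/dev/null;python3 -c "$T"; python3 -m crank '[0,0,0,0,0,-0.01,0.2, 0,0,0,0,0,0,0.2]'>/dev/null;python3 -c "$T"
python3 - <<'E'
from h import *
w=cap("wrist"); np.savez('w10.npz',**w);g=w["im"]
cv2.imwrite('pics/w10.png',cv2.resize(g[50:290,160:360],(600,600*240//200),interpolation=cv2.INTER_CUBIC)[:600])
E
```

```text
[540.45  21.42  36.56] [ 3.1389  0.0214 -0.0058] [-8.6 -8.4 -3.7] [-1.58  1.43 -0.26]
[540.47  21.39  36.54] [ 3.1391  0.0358 -0.0058] [-9.4 -9.3 -3.5] [-1.58  1.46 -0.57]
[540.7   21.41  36.58] [ 3.1388  0.0521 -0.0049] [-8.2 -7.6 -4.1] [-1.51  1.29 -0.37]
```

View pics/w10.png

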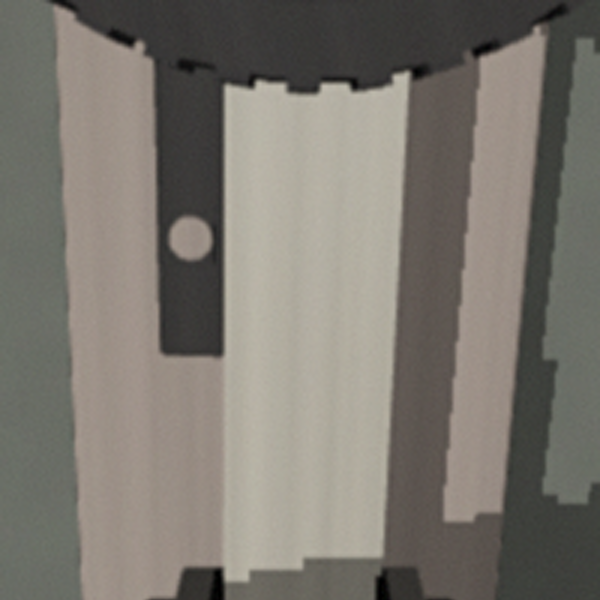

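The crop shows the bar's side touching the fence all along the visible length (edge u≈224). One last light feel, then I'll ease off and release.

```bash
T="from rig import env;o=env.get_obs();print(o['tcp_pos'].round(2),o['ee_rot'].round(4),o['contact_force'].round(1),o['wrist_torque'].round(2))"
python3 -m crank '[0.5,0,0,0,0,0,0.2, 0,0,0,0,0,0,0.2]'>/dev/null;python3 -c "$T"; python3 -m crank '[0,-0.5,0,0,0,0,0.2, 0,0,0,0,0,0,0.2]'>/dev/null;python3 -c "$T";python3 -m crank '[0.5,0,0,0,0,0,0.2, 0,0,0,0,0,0,0.2]'>/dev/null;python3 -c "$T"
```

```text
[540.76  21.4   36.56] [ 3.1387  0.0522 -0.0066] [-10.2  -8.4  -2.2] [-1.55  1.56 -0.39]
[540.75  21.45  36.55] [ 3.138   0.0523 -0.0067] [-11.  -10.5  -2.4] [-1.91  1.58 -0.41]
[540.75  21.46  36.49] [ 3.138   0.0524 -0.0084] [-11.  -11.3   0.1] [-1.97  1.9  -0.38]
```

```bash
T="from rig import env;o=env.get_obs();print(o['tcp_pos'].round(2),o['ee_rot'].round(4),o['contact_force'].round(1),o['wrist_torque'].round(2))"
cat > yaw.py <<'E'
from h import *
import sys
w=dict(np.load(sys.argv[1])); g=cv2.GaussianBlur(w["im"],(3,3),0).astype(float).sum(2)
def edge(u0,u1,v0,v1,z,n):   # columns (raw) at rows v0,v1 guess line, strongest gradient within +-4
    P=[]
    for v in np.linspace(v0,v1,40).astype(int):
        uc=u0+(u1-u0)*(v-v0)/(v1-v0); us=np.arange(int(uc)-5,int(uc)+6); d=np.abs(g[v,us+1]-g[v,us-1]); k=np.argmax(d)
        if 0<k<10:
            a,b,c=d[k-1:k+2]; P.append(ray(w,us[k]+(a-c)/2/(a-2*b+c+1e-9),v,z)[:2])
    P=np.array(P)
    for _ in range(3):
        p=np.polyfit(P[:,0],P[:,1],1); r=P[:,1]-np.polyval(p,P[:,0]); P=P[abs(r)<max(.3,2*r.std())]
    print(n,'yaw',round(np.degrees(np.arctan(p[0])),2),'y at 560',round(np.polyval(p,560),2),len(P),r.std().round(2))
s=3.0; X=lambda u:160+u/s; Y=lambda v:50+v/s
edge(X(61),X(79),Y(60),Y(540),30,'anvil L'); edge(X(544),X(500),Y(60),Y(560),30,'anvil R')
edge(X(155),X(160),Y(75),Y(340),38,'fence L'); edge(X(223),X(222),Y(100),Y(340),38,'fenceR/barL'); 
edge(X(224),X(224),Y(365),Y(560),43,'bar L'); edge(X(408),X(386),Y(90),Y(545),43,'bar R')
E
python3 yaw.py w10.npz
python3 -m crank '[0,0,0,0,0,-0.01,0.2, 0,0,0,0,0,0,0.2]'>/dev/null;python3 -c "$T"; python3 -m crank '[0,0,0,0,0,-0.01,0.2, 0,0,0,0,0,0,0.2]'>/dev/null;python3 -c "$T"
python3 - <<'E'
from h import *
w=cap("wrist"); np.savez('w11.npz',**w)
E
python3 yaw.py w11.npz
```

```text
anvil L yaw 0.48 y at 560 58.18 40 0.11
anvil R yaw 0.47 y at 560 -10.74 39 0.05
fence L yaw 0.53 y at 560 43.37 38 0.05
fenceR/barL yaw 0.51 y at 560 34.0 40 0.01
bar L yaw 0.29 y at 560 33.78 40 0.03
bar R yaw 0.44 y at 560 9.66 40 0.02
[540.72  21.46  36.49] [ 3.1379  0.0674 -0.0085] [-12.6 -10.9  -0.7] [-2.    1.92 -0.6 ]
[540.73  21.45  36.51] [ 3.1377  0.0823 -0.0085] [-12.2 -11.6  -0.3] [-1.95  1.94 -0.82]
anvil L yaw 0.49 y at 560 58.17 40 0.11
anvil R yaw 0.45 y at 560 -10.7 38 0.03
fence L yaw 0.61 y at 560 43.31 40 0.01
fenceR/barL yaw 0.37 y at 560 34.04 40 0.04
bar L yaw 0.39 y at 560 33.77 40 0.03
bar R yaw 0.44 y at 560 9.66 39 0.03
```

The bar is parallel to the anvil (0.44° against 0.47°), and it did not move while the torque rose, so it is seated. Easing off and releasing.

```bash
python3 -m crank '[-1.5,1,0,0,0,0.02,0.2, 0,0,0,0,0,0,0.2]'; python3 -m crank '[0,0,0,0,0,0,0.5, 0,0,0,0,0,0,0.5,0,0,-50,0,0,0,0.5,0,0,-50,0,0,0,0.6,-5,0,-50,0,0,0,0.8,0,0,0,0,0,0,1,0,0,0,0,0,0,1]'
python3 - <<'E'
from h import *
st();w=cap("wrist"); np.savez('w12.npz',**w);cv2.imwrite('pics/w12.png',cv2.resize(w["im"],(800,600),interpolation=cv2.INTER_CUBIC))
E
python3 dial2.py w12.npz $(python3 -c "
from h import *
w=dict(np.load('w12.npz'));print(*(np.array(proj(w,[650.4,24.3,111]))*1.5625),*(np.array(proj(w,[650.4,24.3,113]))*1.5625))") | grep -E "^(10|12|14|20|22|hub)"
python3 - <<'E'
from h import *
s=cap("side"); m=(cv2.cvtColor(s["im"],cv2.COLOR_BGR2GRAY))
# master holes/body on pad: bright pixels in pad region
yy,xx=np.mgrid[0:384,0:512]; k=((xx>180)&(xx<268)&(yy>260)&(yy<300)&(m>90)&(abs(s["im"][...,2].astype(int)-s["im"][...,0])<30))
pts=np.argwhere(k)[:,::-1].astype(np.int32); print(len(pts)); r=cv2.minAreaRect(pts); b=cv2.boxPoints(r); 
for q in b: print(ray(s,*q,17).round(1))
print(ray(s,*r[0],15).round(1))
E
```

```text
clock: 34.78
tcp_pos: [540.7, 21.3, 36.9]
ee_rot: [3.14, 0.051, -0.003]
contact_force: [-6.5, -6.9, -4.0]
finger_gap: 23.1
gripper_force: 27.3
clock: 35.65
tcp_pos: [537.0, 22.7, 187.5]
ee_rot: [3.141, 0.054, 0.003]
contact_force: [-0.6, -0.1, -0.2]
finger_gap: 85.1
gripper_force: 0.0
{'clock': 35.65, 'joint_positions': [-0.179, 0.14, 1.746, 0.0, 1.254, 1.358], 'tcp_pos': [536.989, 22.711, 187.47], 'ee_rot': [3.141, 0.054, 0.003], 'contact_force': [-0.632, -0.114, -0.207], 'finger_gap': 85.101, 'gripper_force': 0.0}
20 [(55.1, 5), (91.4, 4), (127.1, 5), (163.1, 14), (198.0, 5), (234.0, 5), (269.6, 4), (305.7, 5)]
22 [(54.9, 4), (73.2, 3), (91.2, 4), (109.3, 3), (127.4, 4), (145.1, 3), (162.8, 17), (180.7, 2), (198.4, 4), (216.0, 3), (233.8, 4), (251.5, 2), (269.5, 4), (287.6, 2), (305.9, 4)]
hub
10 [(18.0, 26), (197.5, 10)]
12 [(197.7, 9)]
14 [(197.5, 8)]
470
[657.7 290.7  17. ]
[471.  186.4  17. ]
[432.5 269.3  17. ]
[609.4 364.8  17. ]
[544.2 278.4  15. ]
```

Dial unchanged: zero still at 162.5°, needle at 197.6°, about +0.98 mm. I've viewed 12 pictures, two over the limit of 10, so I'll check the master on the pad by numbers only.

```bash
python3 - <<'E'
from h import *
for n,z in (("side",17),("scene",17)):
    s=cap(n); im=s["im"].astype(int); c=np.array(proj(s,[527,261,17]))
    yy,xx=np.mgrid[0:384,0:512]
    grey=(im.max(2)-im.min(2)<35)&(im.mean(2)>95)&((xx-c[0])**2+(yy-c[1])**2<60**2)
    nn,l,st_,ce=cv2.connectedComponentsWithStats(grey.astype(np.uint8))
    for i in range(1,nn):
        if st_[i,4]>60: 
            r=cv2.minAreaRect(np.argwhere(l==i)[:,::-1].astype(np.int32)); b=cv2.boxPoints(r)
            e=[(b[0]+b[1])/2,(b[1]+b[2])/2,(b[2]+b[3])/2,(b[3]+b[0])/2]
            print(n,st_[i],'c',ray(s,*r[0],z-2).round(0)[:2],[ray(s,*q,z-2).round(0)[:2] for q in e])
    d=(im.max(2)<75)&(im[...,2]>im[...,0])&((xx-c[0])**2+(yy-c[1])**2<55**2)
    nn,l,st_,ce=cv2.connectedComponentsWithStats(d.astype(np.uint8)); 
    P=np.argwhere(d)[:,::-1].astype(np.int32); r=cv2.minAreaRect(P); print(' pad c',ray(s,*r[0],5).round(0)[:2])
E
```

```text
side [191 217  64  22 795] c [600.  53.] [array([711.,  54.]), array([609.,  11.]), array([492.,  51.]), array([591.,  92.])]
side [194 270  58  17 444] c [523. 265.] [array([610., 269.]), array([526., 251.]), array([438., 261.]), array([520., 279.])]
side [162 278  21  32 426] c [639. 351.] [array([674., 304.]), array([618., 337.]), array([606., 394.]), array([660., 364.])]
 pad c [524. 265.]
scene [342 136  30  57 839] c [648. 431.] [array([590., 418.]), array([589., 592.]), array([705., 444.]), array([700., 290.])]
scene [295 160  37  25 211] c [532. 261.] [array([442., 257.]), array([527., 276.]), array([616., 265.]), array([536., 246.])]
scene [260 190  53  39 908] c [584.  56.] [array([476.,  56.]), array([569., 121.]), array([683.,  56.]), array([598.,  -5.])]
 pad c [491. 201.]
```

```bash
python3 -c "
from rig import env
print(env.close_job())"
```

```text
the job is handed in; nothing more can be done
None
```

The job is handed in at about 36 s: dial zeroed on the master, master in the middle of the leather pad, and the silver bar left let go in the corner against stop and fence, needle about +0.98 mm from zero; I viewed 12 pictures, two over the limit of 10.

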